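# Sort out the mixed-up drive punches

### The arm

A 7-joint arm with a two-finger parallel gripper is mounted at the origin on the work surface. World frame = base frame: x ahead of the robot, y to its left, z up, the work surface at z = 0. Lengths are in mm, angles in rad, forces in N, time in s.
With the tool pointing down it reaches from about 425 to 800 mm from the base axis. Payload 8.3 kg.
Tool frame: the origin (TCP) lies at the very end of the fingers, on their centre line; the grasp point (between the pads) lies 19 mm behind it; z points along the fingers, y is the direction in which the jaws open and shut (so a half turn about z gives the same grasp; the last joint's range is limited). The gripper opens to 85 mm and grips with 20 to 120 N. Pads are 22 mm wide; open, the fingers measure 114 mm over their backs; the gripper's body (76 mm by 85 mm) begins 54 mm behind the grasp point. The pads swing forward as they close: fully open they stand 13 mm farther back than shut.
Start: joints at [1.19, 0.383, 0.016, 1.37, -0.006, 1.388, -0.046], TCP at [195.337, -593.67, 192.679] pointing down, gripper open.
Joint ranges: [-2.95, 2.95], [-0.25, 2.06], [-1.52, 1.56], [0.18, 2.33], [-1.44, 4.58], [0.02, 2.06], [-3.01, 3.01]. Speed limits (rad/s): [2.39, 2.39, 3.01, 3.01, 3.14, 3.14, 3.14].

### API

Orientations are given as a unit quaternion [x, y, z, w].
In Python, from rig import env, optics, workorder, cut_out gives the robot as it stands.
- The arm moves only by the tool play_rows, never from a script. Its argument "rows" is a list that holds one entry, the list of rows, each a list of 4 numbers: the shift along the tool's x, y, z normalised to -1 to 1, where 1 is 400 mm, then the turn about the tool's z normalised to -1 to 1, where 1 is 0.12 rad. A call has 1 to 5 rows; each row shifts and turns the commanded pose from where the row before left it, along the tool's axes as they then stand; what a row does not reach is not made up. A row lasts 1/10 s, in which the tool goes at most 50 mm and 8.59 degrees, less where a joint would pass 70% of its speed; a pose out of reach is approached as far as the arm can. A call with a number of a shift or a turn outside -1 to 1 is refused whole. A call with a gripper value outside its range is refused whole. "claw" is the opening, from -1 (shut) to 1 (fully open), so that 0 is half open, set as the call begins (left out, the last holds). The fingers move at their own pace and stop on an object; "squeeze" is the grip in N (left out, the last holds). Time passes only in rows, so rows that do not move let the fingers close. It gives the time, the measured TCP pose, the force and the opening at its end, in the units of the state.
- env.observe(): the state, without advancing time (a new reading comes with each control period).
- optics.camera(name): name is "scene" or "top" or "wrist"; returns (picture, depth): 400x640x3 uint8, red, green, blue; 400x640 float32, mm along the optical axis (not along the pixel's ray), 0 where there is no reading.
- optics.camera_info(name): a dict with "K" (3x3 intrinsics, pixels), "eye" and "orientation" of the camera in the world. Camera axes: x right, y up, looking along -z (the intrinsics and any distortion apply to the point x, -y, -z); pixel columns grow to the right and rows downward; lengths in mm; the calibration is good to about 2 mm. A picture is of the moment at which its call begins: read the wrist's pose just before it. camera_info takes no time and is no camera call; for the wrist camera it gives the pose at the moment of the call.
- workorder.job_done(): hands the job in, once; it reports no verdict.
Trained networks look in the newest picture that a camera, given by its name, has taken for a name from the list of things; names that differ only in an ending like _2 or _b are one class to them, and where a whole thing is asked for, a point or a joint stands for the part that bears it (a point fixed in the world has none). Each returns a list of dicts, best first, with "conf" (0 to 1); they miss things now and then, are a little off and sometimes report something else, mostly with a low value. They report only what shows in the picture. A call takes as long as a camera call. They do not tell look-alikes from the thing itself.
- cut_out(camera, query): "mask" (400x640 bool, what is visible of it) and "bbox" ([left, top, right, bottom] in pixels, round what is visible of it).
The state is a dict: "clock": time; "joints": joint angles; "qd": joint speeds; "effort": joint torques, N m; "eef_pos": TCP position; "tcp_rot": TCP orientation; "ft_force": force on the tool from outside, world axes, zero at the start; "moment": the same for the moment, N m; "grip_width": opening from 0.0 (shut) to 1.0 (fully open).
Only numpy, scipy, OpenCV 4.12 (cv2) and the standard library are available. Lean on these libraries where they do the work, as an engineer would, in place of code of your own. Each camera call takes 0.05 s, during which the arm holds its last target.

### The job

The four leather punches have been put back on the wrong rests. Change them about, parking one on the empty cutting board whenever you need a free spot, until each stands upright on the cork of the rest that carries a leather sample of its own cut, in the middle and turned in line with the rest, and the board is empty again. The edges are sharp, so never let a punch touch the bare stone bench or topple, set each one down gently, and leave the glass jar where it is.

Things in the scene. Friction and masses are not known exactly. Their poses are not given: they have to be found in the camera images.
- punch_round_mid (a point): The round drive punch. Cutting skirt seen from above: round, 50 mm in diameter. Loose, stands on its edge; point on its axis half-way up (55 mm above the edge), z up. 30 mm high skirt, then a dark shoulder 29 mm wide, a round shank 18 mm thick from 42 to 104 mm above the edge (grip here, best at 78) and a 22 mm head to 110 mm. Steel, about 0.4 kg. Starts on another punch's rest.
- punch_square_mid (a point): The square drive punch. Cutting skirt seen from above: square, 46 x 46 mm, sides along its x and y. Loose, stands on its edge; point on its axis half-way up (55 mm above the edge), z up. 30 mm high skirt, then a dark shoulder 29 mm wide, a round shank 18 mm thick from 42 to 104 mm above the edge (grip here, best at 78) and a 22 mm head to 110 mm. Steel, about 0.4 kg. Starts on another punch's rest.
- punch_oblong_mid (a point): The oblong drive punch. Cutting skirt seen from above: oblong with round ends, 30 mm along its x, 70 mm along its y. Loose, stands on its edge; point on its axis half-way up (55 mm above the edge), z up. 30 mm high skirt, then a dark shoulder 29 mm wide, a round shank 18 mm thick from 42 to 104 mm above the edge (grip here, best at 78) and a 22 mm head to 110 mm. Steel, about 0.4 kg. Starts on another punch's rest.
- punch_strap_mid (a point): The strap-end drive punch. Cutting skirt seen from above: pointed strap end, 41 mm wide in x, from y = -26 to the point at y = +30 mm. Loose, stands on its edge; point on its axis half-way up (55 mm above the edge), z up. 30 mm high skirt, then a dark shoulder 29 mm wide, a round shank 18 mm thick from 42 to 104 mm above the edge (grip here, best at 78) and a 22 mm head to 110 mm. Steel, about 0.4 kg. Starts on another punch's rest.
- rest_round: The rest of the round punch. Fixed wooden block 124 x 88 mm, its top, a 74 x 82 mm cork pad, 14 mm above the bench. Origin on the bench under the middle of the cork, z up. 61 mm along +x a brown leather sample is glued on, 2 mm proud: a 46 mm disc. The punch may be turned any way.
- rest_square: The rest of the square punch. Fixed wooden block 124 x 88 mm, its top, a 74 x 82 mm cork pad, 14 mm above the bench. Origin on the bench under the middle of the cork, z up. 61 mm along +x a brown leather sample is glued on, 2 mm proud: a 42 mm square. The punch belongs with its sides parallel to those of the rest (any quarter turn).
- rest_oblong: The rest of the oblong punch. Fixed wooden block 124 x 88 mm, its top, a 74 x 82 mm cork pad, 14 mm above the bench. Origin on the bench under the middle of the cork, z up. 61 mm along +x a brown leather sample is glued on, 2 mm proud: an oblong with round ends, 28 x 64 mm, long along y. The punch belongs with its y axis along the rest's y axis (either way round).
- rest_strap: The rest of the strap-end punch. Fixed wooden block 124 x 88 mm, its top, a 74 x 82 mm cork pad, 14 mm above the bench. Origin on the bench under the middle of the cork, z up. 61 mm along +x a brown leather sample is glued on, 2 mm proud: a pointed strap end 38 x 52 mm, pointing to +y. The punch belongs with its y axis along the rest's y axis, as the sample lies (either way round counts).
- board: Small off-white nylon cutting board, 110 x 110 mm, 14 mm high, lying fixed on the bench; origin on the bench under its middle, z up. Empty at the start: the one free place where a punch may be parked.
- jar: Lidded glass jar, loose, 62 mm in diameter, 85 mm high, black lid, 0.28 kg; origin in the middle of its underside. Stands among the rests; to be left alone.
Not all that is in view belongs to the job. Leave any pink or purple look-alike of the part that bears punch_oblong_mid alone.

How it is judged (in metres and radians):
On the way:
1. a punch has been parked on the cutting board and let go (((horizontal distance between punch_round_mid and board below 0.05 m and height (world z) of punch_round_mid below 0.073 m and angle between punch_round_mid's own z axis and vertical below 0.1 rad and contact force between punch_round and the fingers below 0.1 N) or (horizontal distance between punch_square_mid and board below 0.05 m and height (world z) of punch_square_mid below 0.073 m and angle between punch_square_mid's own z axis and vertical below 0.1 rad and contact force between punch_square and the fingers below 0.1 N) or (horizontal distance between punch_oblong_mid and board below 0.05 m and height (world z) of punch_oblong_mid below 0.073 m and angle between punch_oblong_mid's own z axis and vertical below 0.1 rad and contact force between punch_oblong and the fingers below 0.1 N) or (horizontal distance between punch_strap_mid and board below 0.05 m and height (world z) of punch_strap_mid below 0.073 m and angle between punch_strap_mid's own z axis and vertical below 0.1 rad and contact force between punch_strap and the fingers below 0.1 N))), for 0.2 s.
At the end, for the whole second after the job is handed in: Each punch stands upright (0.1 rad) and still on its own rest, its axis within 12 mm of the middle of the cork and, except the round one, in line with the rest within 0.3 rad (half turns count, for the square one quarter turns too); the board is empty (horizontal distance between punch_round_mid and rest_round below 0.012 m and z of punch_round_mid in the frame of rest_round between 0.064 and 0.074 m and angle between each of punch_round_mid, punch_square_mid, punch_oblong_mid, punch_strap_mid's own z axis and vertical below 0.1 rad and linear speed of each of punch_round, punch_square, punch_oblong, punch_strap below 0.02 m/s and horizontal distance between punch_square_mid and rest_square below 0.012 m and z of punch_square_mid in the frame of rest_square between 0.064 and 0.074 m and (angle between the x axis of punch_square and the y axis of rest_square, either way round below 0.3 rad or angle between the y axis of punch_square and the y axis of rest_square, either way round below 0.3 rad) and horizontal distance between punch_oblong_mid and rest_oblong below 0.012 m and z of punch_oblong_mid in the frame of rest_oblong between 0.064 and 0.074 m and angle between the y axis of punch_oblong and the y axis of rest_oblong, either way round below 0.3 rad and horizontal distance between punch_strap_mid and rest_strap below 0.012 m and z of punch_strap_mid in the frame of rest_strap between 0.064 and 0.074 m and angle between the y axis of punch_strap and the y axis of rest_strap, either way round below 0.3 rad); the robot touches nothing.
It fails at once if a punch stands on or falls onto the bare bench, or topples (its mid-height less than 61 mm above the bench, or tilted more than 0.6 rad) (height (world z) of any of punch_round_mid, punch_square_mid, punch_oblong_mid, punch_strap_mid below 0.061 m or angle between any of punch_round_mid, punch_square_mid, punch_oblong_mid, punch_strap_mid's own z axis and vertical above 0.6 rad).
It fails at once if a punch is dropped or driven hard onto a rest or the board (over 90 N) (contact force between any of punch_round, punch_square, punch_oblong, punch_strap and rest_round above 90 N or contact force between any of punch_round, punch_square, punch_oblong, punch_strap and rest_square above 90 N or contact force between any of punch_round, punch_square, punch_oblong, punch_strap and rest_oblong above 90 N or contact force between any of punch_round, punch_square, punch_oblong, punch_strap and rest_strap above 90 N or contact force between any of punch_round, punch_square, punch_oblong, punch_strap and board above 90 N).
It fails at once if the glass jar is pushed more than 25 mm or tipped (distance of jar from where it was at the start of the episode above 0.025 m or angle between jar's own z axis and vertical above 0.35 rad).
It also fails if it takes over 152 s, if anything falls off the work surface, if the arm or the gripper's body presses on something with over 40 N, if the wrist force passes 120 N, or if a joint passes its speed limit or range.

## Working session

There is one attempt and no reset: what is moved stays moved. The work goes in short steps, Python scripts to look and compute and a tool call to move; the robot and the scene stay as the last step left them, time stands still between calls to the robot, and variables do not carry over. Pictures are saved under pics/ and viewed, and the job is handed in when it is done.

Besides the shell and the picture viewer there is one more tool, called after "Request:" in YAML: its name, and indented under it one key for each argument. play_rows: Moves the arm, as the interface text tells. Scaled input: -1 to 1 covers 400 mm each way for a shift and 0.12 rad each way for a turn. Its arguments: {"type":"object","properties":{"rows":{"type":"array","items":{"type":"array","items":{"type":"array","items":{"type":"number","minimum":-1,"maximum":1}}}},"claw":{"type":"number"},"squeeze":{"type":"number"}},"required":["rows"]}

```bash
ls; mkdir -p pics
python3 - <<'E'
from rig import env, optics
import cv2
print(env.observe())
for n in ["scene","top","wrist"]:
    p,d=optics.camera(n); cv2.imwrite(f"pics/{n}0.png",p[:,:,::-1]); print(n,optics.camera_info(n))
print(env.observe()["clock"])
E
```

```text
pics
{'clock': 0.0, 'joints': array([ 1.19012479,  0.38424343,  0.01639498,  1.37116031, -0.00630452,
        1.38818398, -0.04649853]), 'qd': array([-0.00023604,  0.00112306,  0.00030535,  0.00135233, -0.00078201,
        0.00092146,  0.00020709]), 'effort': array([-8.60105229e-04, -6.27604294e+01,  8.43631681e-01, -3.71834850e+01,
        1.64486258e-02,  1.41151599e-02, -1.40737235e-06]), 'eef_pos': array([ 195.12451772, -593.15565717,  191.67302544]), 'tcp_rot': array([ 9.87400171e-01,  1.58240184e-01, -1.72935920e-04, -9.57267255e-04]), 'ft_force': array([ 0.29808257, -0.17027486,  0.11266494]), 'moment': array([ 0.0607028 , -0.00103163, -0.0056648 ]), 'grip_width': 1.0021814892067524}
scene {'K': array([[368.16021868,   0.        , 320.07809042],
       [  0.        , 368.16021868, 203.02916357],
       [  0.        ,   0.        ,   1.        ]]), 'eye': array([1181.73546808,  168.81149997,  741.18739781]), 'orientation': array([0.26503284, 0.29823884, 0.69028278, 0.60358998])}
top {'K': array([[424.9417685 ,   0.        , 315.05020178],
       [  0.        , 424.9417685 , 195.40538291],
       [  0.        ,   0.        ,   1.        ]]), 'eye': array([ 360.03823648,   55.72403925, 1054.39371675]), 'orientation': array([ 0.04397979, -0.04111937, -0.70264994,  0.7089838 ])}
wrist {'K': array([[345.58739264,   0.        , 321.12958312],
       [  0.        , 345.58739264, 201.22360514],
       [  0.        ,   0.        ,   1.        ]]), 'eye': array([ 272.83718842, -568.58835722,  372.37054194]), 'orientation': array([-0.13016325,  0.09482536, -0.57826901,  0.79979412])}
0.15
```

View pics/scene0.png

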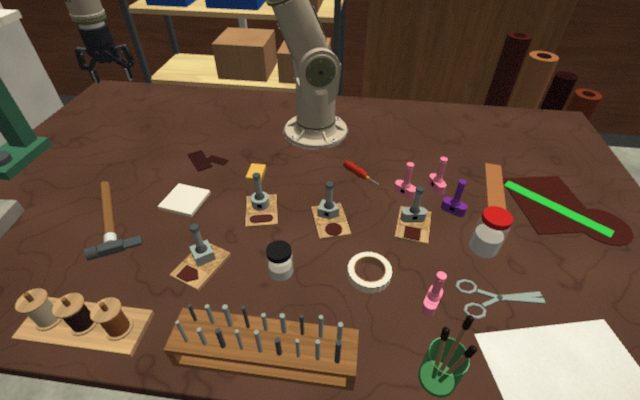

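View pics/top0.png

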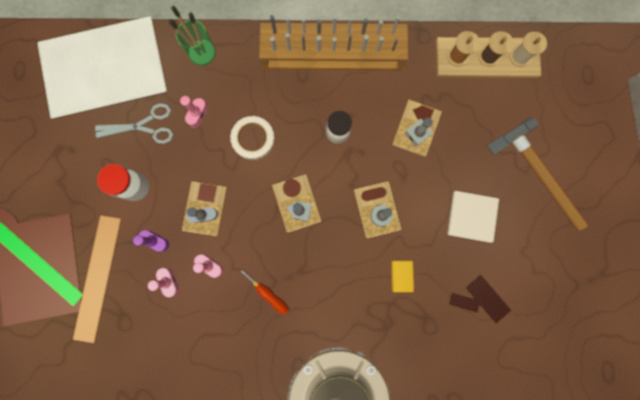

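View pics/wrist0.png

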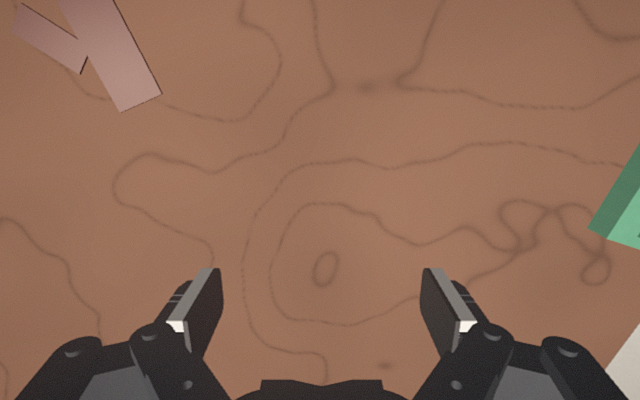

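```bash
cat > h.py <<'E'
import numpy as np, cv2
from scipy.spatial.transform import Rotation as R
from rig import env, optics, workorder, cut_out
def pix2plane(cam,uv,z,info=None):
    i=info or optics.camera_info(cam); K=i["K"]; uv=np.atleast_2d(uv).astype(float)
    d=np.c_[(uv[:,0]-K[0,2])/K[0,0],-(uv[:,1]-K[1,2])/K[1,1],-np.ones(len(uv))]
    w=R.from_quat(i["orientation"]).apply(d); e=i["eye"]
    return e+w*((z-e[2])/w[:,2])[:,None]
def proj(i,P):
    P=np.atleast_2d(P); c=R.from_quat(i["orientation"]).inv().apply(P-i["eye"]); K=i["K"]
    return np.c_[K[0,0]*c[:,0]/-c[:,2]+K[0,2],K[1,1]*-c[:,1]/-c[:,2]+K[1,2]]
E
python3 - <<'E'
from h import *
p,d=optics.camera("top")
cv2.imwrite("pics/topc.png",cv2.resize(p[90:250,170:510],None,fx=2.35,fy=2.35,interpolation=cv2.INTER_CUBIC)[:,:,::-1])
for n in ["rest_round","rest_square","rest_oblong","rest_strap","board","jar","punch_round_mid","punch_square_mid","punch_oblong_mid","punch_strap_mid"]:
    for r in cut_out("top",n)[:4]:
        if r["conf"]<.2: continue
        m=r["mask"].astype(np.uint8)
        v,u=np.nonzero(m); 
        z=14 if n[0] in"rb" else 30
        print(n,round(r["conf"],2),r["bbox"],m.sum(),pix2plane("top",[u.mean(),v.mean()],z).round(0))
print(env.observe()["clock"])
E
```

```text
rest_round 0.82 [269.5, 174.2, 322.9, 231.6] 1451 [[471. 108.  14.]]
rest_square 0.73 [180.7, 177.7, 226.4, 236.1] 1391 [[455. 329.  14.]]
rest_square 0.2 [269.9, 175.2, 322.3, 232.4] 1470 [[471. 107.  14.]]
rest_oblong 0.68 [356.8, 180.2, 400.4, 236.0] 1505 [[456. -90.  14.]]
rest_strap 0.84 [391.6, 99.9, 443.5, 155.9] 1343 [[ 661. -191.   14.]]
board 0.97 [445.8, 191.3, 497.8, 246.2] 2039 [[ 438. -327.   14.]]
jar 0.7 [323.3, 109.5, 353.4, 141.3] 683 [[655.   4.  30.]]
jar 0.63 [186.7, 205.6, 216.4, 225.5] 429 [[435. 335.  30.]]
punch_round_mid 0.64 [370.2, 207.4, 391.1, 231.0] 396 [[ 435. -101.   30.]]
punch_square_mid 0.63 [403.6, 119.3, 436.5, 147.8] 479 [[ 645. -196.   30.]]
punch_oblong_mid 0.94 [135.6, 229.6, 167.6, 249.7] 439 [[371. 451.  30.]]
punch_oblong_mid 0.85 [189.2, 208.3, 216.5, 224.6] 415 [[435. 334.  30.]]
punch_oblong_mid 0.64 [182.3, 99.4, 204.9, 128.6] 502 [[694. 362.  30.]]
punch_oblong_mid 0.56 [194.8, 254.8, 224.0, 276.0] 427 [[313. 314.  30.]]
punch_strap_mid 0.78 [289.0, 202.2, 313.8, 217.8] 371 [[447.  96.  30.]]
0.7
```

View pics/topc.png

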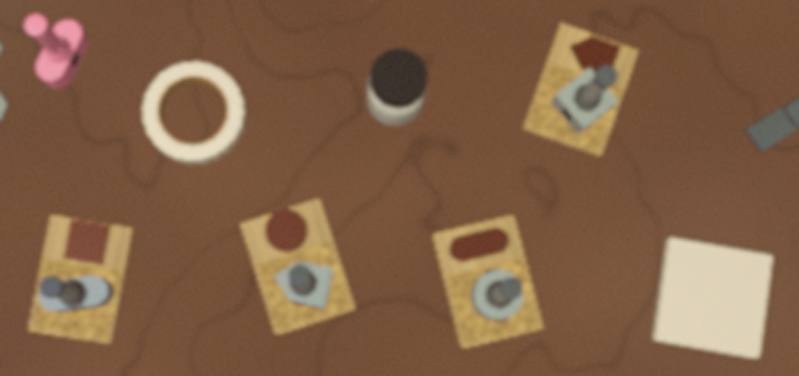

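```bash
cat > fit.py <<'E'
from h import *
from scipy.optimize import minimize
def circ(r,n=24): 
    a=np.linspace(0,2*np.pi,n,endpoint=False); return np.c_[r*np.cos(a),r*np.sin(a)]
SK={"round":circ(25),"square":np.array([[-23,-23],[23,-23],[23,23],[-23,23.]]),
 "oblong":np.r_[circ(15)+[0,20],circ(15)-[0,20]],"strap":np.array([[-20.5,-26],[20.5,-26],[20.5,8],[0,30],[-20.5,8.]])}
S=4
def tf(p,P): c,s=np.cos(p[2]),np.sin(p[2]); return P@np.array([[c,s],[-s,c]])+p[:2]
def prism(i,xy,z0,z1,im,off):
    P=np.r_[np.c_[xy,np.full(len(xy),z0)],np.c_[xy,np.full(len(xy),z1)]]
    q=(proj(i,P)-off)*S
    cv2.fillConvexPoly(im,cv2.convexHull(q.round().astype(np.int32)),1)
def rpunch(i,name,p,shape,off,zb=14):
    im=np.zeros((shape[0]*S,shape[1]*S),np.uint8)
    prism(i,tf(p,SK[name]),zb,zb+30,im,off); prism(i,circ(14.5)+p[:2],zb+30,zb+42,im,off)
    prism(i,circ(9)+p[:2],zb+42,zb+104,im,off); prism(i,circ(11)+p[:2],zb+104,zb+110,im,off); return im
BL=np.array([[-39,-44],[85,-44],[85,44],[-39,44.]])
def rrest(i,p,shape,off,poly=BL,z=14):
    im=np.zeros((shape[0]*S,shape[1]*S),np.uint8); prism(i,tf(p,poly),0,z,im,off); return im
def fit(render,m,p0s,w=None):
    M=cv2.resize(m.astype(np.uint8),None,fx=S,fy=S,interpolation=cv2.INTER_NEAREST)
    best=None
    for p0 in p0s:
        def f(q):
            im=render(q*[1,1,.02]); I=(im&M); U=(im|M)
            if w is not None: return 1-I.sum()/max(1,U.sum())
            return 1-I.sum()/max(1,U.sum())
        q0=np.array(p0)/[1,1,.02]
        r=minimize(f,q0,method="Nelder-Mead",options=dict(initial_simplex=q0+np.array([[0,0,0],[12,0,0],[0,12,0],[0,0,12]]),xatol=.1,fatol=1e-4))
        if best is None or r.fun<best[1]: best=(r.x*[1,1,.02],r.fun)
    return best
E
cat > a.py <<'E'
from fit import *
p,d=optics.camera("top"); i=optics.camera_info("top")
hsv=cv2.cvtColor(p,cv2.COLOR_RGB2HSV)
out=cv2.resize(p,None,fx=S,fy=S,interpolation=cv2.INTER_CUBIC)
B={"round":([262,166,332,240],"strap"),"square":([172,170,236,244],"oblong"),"oblong":([346,172,410,244],"round"),"strap":([384,92,452,164],"square")}
guess={"round":(447,98),"square":(435,333),"oblong":(435,-95),"strap":(640,-198)}
for n,(b,pn) in B.items():
    x0,y0,x1,y1=b; h=hsv[y0:y1,x0:x1].astype(int); off=np.array([x0-.0,y0-.0])
    sh=h.shape[:2]
    rest=((h[...,2]>125)|(h[...,1]<110)); 
    rest=cv2.morphologyEx(rest.astype(np.uint8),cv2.MORPH_CLOSE,np.ones((3,3)))
    # fill: hull of largest
    nl,l,st,_=cv2.connectedComponentsWithStats(rest); k=1+st[1:,4].argmax()
    c=cv2.findContours((l==k).astype(np.uint8),cv2.RETR_EXTERNAL,cv2.CHAIN_APPROX_NONE)[0]
    hull=cv2.fillPoly(np.zeros(sh,np.uint8),c,1)
    pr,fr=fit(lambda q:rrest(i,q,sh,off),hull,[(*guess[n],a) for a in(-.3,0,.3)])
    g=((h[...,1]<75)).astype(np.uint8)
    nl,l,st,_=cv2.connectedComponentsWithStats(g); g=(l==1+st[1:,4].argmax()).astype(np.uint8)
    pp,fp=fit(lambda q:rpunch(i,pn,q,sh,off),g,[(*guess[n],a) for a in np.arange(-3,3.1,.6)])
    print("rest",n,pr.round(2),round(fr,3),"| punch",pn,pp.round(2),round(fp,3))
    for im,col in((rrest(i,pr,sh,off),(0,255,0)),(rpunch(i,pn,pp,sh,off),(255,0,0))):
        c=cv2.findContours(im,cv2.RETR_EXTERNAL,cv2.CHAIN_APPROX_NONE)[0]
        cv2.drawContours(out,c,-1,col,1,offset=(x0*S,y0*S))
x0,y0,x1,y1=436,182,510,256
g=(hsv[y0:y1,x0:x1,1]<75).astype(np.uint8); sq=np.array([[-55,-55],[55,-55],[55,55],[-55,55.]])
pb,fb=fit(lambda q:rrest(i,q,g.shape,np.array([x0,y0]),sq),g,[(438,-327,0.1)]); print("board",pb.round(2),fb)
c=cv2.findContours(rrest(i,pb,g.shape,np.array([x0,y0]),sq),cv2.RETR_EXTERNAL,cv2.CHAIN_APPROX_NONE)[0]
cv2.drawContours(out,c,-1,(0,255,0),1,offset=(x0*S,y0*S))
cv2.imwrite("pics/fit.png",cv2.resize(out[90*S:250*S,170*S:510*S],(800,376),interpolation=cv2.INTER_AREA)[:,:,::-1])
E
python3 a.py
```

```text
rest round [4.4448e+02 9.9650e+01 3.2000e-01] 0.18 | punch strap [ 4.4693e+02  9.8920e+01 -2.0000e-01] 0.058
rest square [ 4.2836e+02  3.3846e+02 -1.5000e-01] 0.045 | punch oblong [4.3355e+02 3.3325e+02 1.8000e-01] 0.096
rest oblong [ 4.2995e+02 -9.9360e+01  2.5000e-01] 0.07 | punch round [ 436.47 -100.42    2.47] 0.061
rest strap [ 6.3918e+02 -1.8722e+02 -3.3000e-01] 0.052 | punch square [ 641.88 -193.82   -2.48] 0.097
board [ 4.3727e+02 -3.2917e+02 -1.7000e-01] 0.02447754300889038
```

View pics/fit.png

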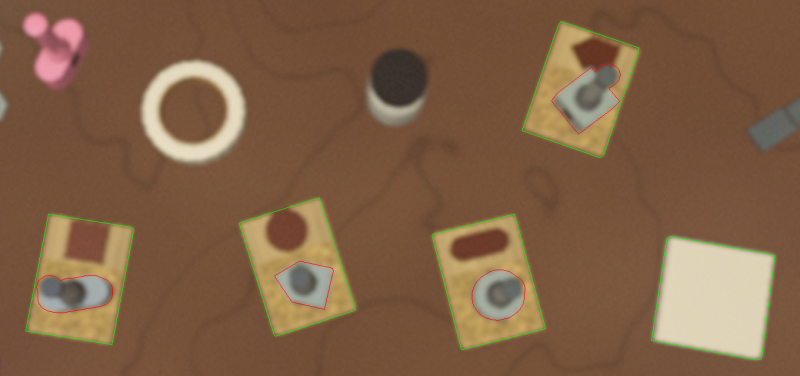

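```bash
cat > go.py <<'E'
import sys
from h import *
def state():
    s=env.observe(); q=R.from_quat(s["tcp_rot"]); x=q.apply([1,0,0]); return s,np.arctan2(x[1],x[0]),q
def plan(x,y,z,yaw=None,step=45):
    s,psi,q=state(); d=np.array([x,y,z])-s["eef_pos"]
    # ideal down tool frame
    X=np.array([np.cos(psi),np.sin(psi),0]);Y=np.array([np.sin(psi),-np.cos(psi),0])
    t=np.array([d@X,d@Y,-d[2]]); 
    tr=0 if yaw is None else -((yaw-psi+np.pi)%(2*np.pi)-np.pi)
    print("pos",s["eef_pos"].round(1),"psi",round(psi,3),"tilt",(q.apply([0,0,1])[:2]).round(4),"clk",round(s["clock"],2),"j",s["joints"].round(2),"grip",round(s["grip_width"],3),"F",s["ft_force"].round(1))
    n=int(np.ceil(np.linalg.norm(t)/step)) or 1
    print("tool mm",t.round(1),"norm",(t/400).round(4),"n",n,"per row",(t/400/n).round(4),"turn",round(tr/.12,3))
if __name__=="__main__":
    plan(*[float(a) for a in sys.argv[1:]])
E
python3 go.py 642 -194 200; python3 -c "
from h import *
i=optics.camera_info('wrist');print(R.from_quat(i['orientation']).apply([0,0,-1]), pix2plane('wrist',[320,200],14))"
```

```text
pos [ 195.4 -593.7  192.7] psi 0.318 tilt [0.0001 0.0001] clk 0.75 j [ 1.19  0.38  0.02  1.37 -0.01  1.39 -0.05] grip 1.0 F [0.5 0.  0.1]
tool mm [ 549.2 -240.    -7.3] norm [ 1.3729 -0.6001 -0.0183] n 14 per row [ 0.0981 -0.0429 -0.0013] turn 0.0
[-0.30170837 -0.09986449 -0.94815565] [[ 159.54687694 -604.95233852   14.        ]]
```

Request:
play_rows:
  rows:
    - [[0.0915, -0.04, 0, 0], [0.0915, -0.04, 0, 0], [0.0915, -0.04, 0, 0], [0.0915, -0.04, 0, 0], [0.0915, -0.04, 0, 0]]
  claw: 1
  squeeze: 60

```text
clock: 1.25
eef_pos: [345.2, -459.4, 192.9]
tcp_rot: [0.987, 0.158, 0.0, 0.0]
ft_force: [0.2, -0.7, 0.3]
grip_width: 0.999
```

Request:
play_rows:
  rows:
    - [[0.0915, -0.04, 0, 0], [0.0915, -0.04, 0, 0], [0.0915, -0.04, 0, 0], [0.0915, -0.04, 0, 0], [0.0915, -0.04, 0, 0]]

```text
clock: 1.75
eef_pos: [494.1, -326.2, 193.0]
tcp_rot: [0.987, 0.158, 0.0, 0.0]
ft_force: [0.2, 0.3, -0.1]
grip_width: 0.998
```

Request:
play_rows:
  rows:
    - [[0.0915, -0.04, 0, 0], [0.0915, -0.04, 0, 0], [0.0915, -0.04, 0, 0], [0, 0, 0, 0], [0, 0, 0, 0]]

```text
clock: 2.25
eef_pos: [582.9, -246.1, 192.3]
tcp_rot: [0.987, 0.16, -0.0, -0.0]
ft_force: [-0.4, -0.3, 0.3]
grip_width: 0.995
```

```bash
cat > wlook.py <<'E'
import sys
from fit import *
# usage: wlook.py out  name:punch:x:y:yaw[:zb]  rest:x:y:yaw ...   overlays models on wrist picture (z base 14)
i=optics.camera_info("wrist"); p,d=optics.camera("wrist")
off=np.array([0.,0.]); out=cv2.resize(p,None,fx=S,fy=S)
for a in sys.argv[2:]:
    f=a.split(":"); q=np.array([float(v) for v in f[1:4]])
    im=rpunch(i,f[0],q,p.shape[:2],off,float(f[4]) if len(f)>4 else 14) if f[0] in SK else rrest(i,q,p.shape[:2],off)
    c=cv2.findContours(im,cv2.RETR_EXTERNAL,cv2.CHAIN_APPROX_NONE)[0]; cv2.drawContours(out,c,-1,(255,0,0) if f[0] in SK else (0,255,0),2)
cv2.imwrite(sys.argv[1],cv2.resize(out,(640,400),interpolation=cv2.INTER_AREA)[:,:,::-1])
E
python3 wlook.py pics/w1.png square:641.9:-193.8:.66 rest:639.2:-187.2:-.33
```

```text
(no output)
```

View pics/w1.png

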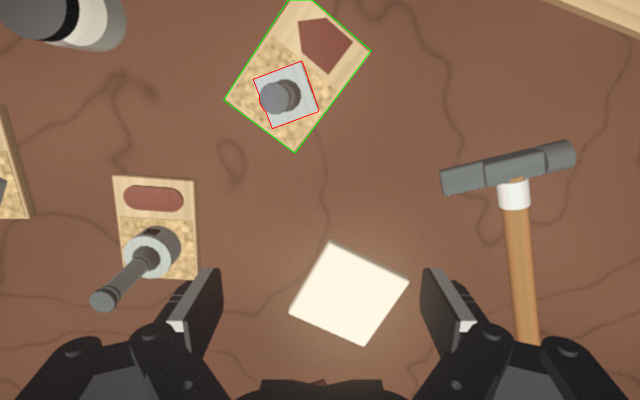

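```bash
python3 go.py 641.9 -193.8 180; python3 go.py 641.9 -193.8 73
```

```text
pos [ 582.  -247.9  192.5] psi 0.318 tilt [-0.0006 -0.0004] clk 2.3 j [ 0.52  0.41 -0.24  1.34  0.1   1.4  -0.97] grip 1.003 F [ 0.1  0.2 -0.2]
tool mm [ 73.8 -32.6  12.5] norm [ 0.1845 -0.0816  0.0313] n 2 per row [ 0.0923 -0.0408  0.0157] turn 0.0
pos [ 582.  -247.9  192.5] psi 0.318 tilt [-0.0006 -0.0004] clk 2.3 j [ 0.52  0.41 -0.24  1.34  0.1   1.4  -0.97] grip 1.003 F [ 0.1  0.2 -0.2]
tool mm [ 73.8 -32.6 119.5] norm [ 0.1845 -0.0816  0.2988] n 4 per row [ 0.0461 -0.0204  0.0747] turn 0.0
```

Request:
play_rows:
  rows:
    - [[0.0923, -0.0408, 0, 0], [0.0923, -0.0408, 0, 0], [0, 0, 0.09, 0], [0, 0, 0.09, 0], [0, 0, 0.06, 0]]

```text
clock: 2.8
eef_pos: [640.2, -195.2, 94.0]
tcp_rot: [0.988, 0.157, -0.002, 0.0]
ft_force: [-1.3, 0.6, -1.0]
grip_width: 1.0
```

Request:
play_rows:
  rows:
    - [[0, 0, 0.04, 0], [0, 0, 0.02, 0], [0, 0, 0, 0]]

```text
clock: 3.1
eef_pos: [641.6, -194.2, 72.3]
tcp_rot: [0.987, 0.158, -0.0, -0.0]
ft_force: [-0.2, 0.3, 0.4]
grip_width: 0.998
```

```bash
python3 go.py 641.9 -193.8 73;python3 wlook.py pics/w2.png square:641.9:-193.8:.66 rest:639.2:-187.2:-.33
```

```text
pos [ 641.6 -194.2   72.3] psi 0.317 tilt [-0.0009 -0.    ] clk 3.1 j [ 0.41  0.57 -0.25  1.38  0.14  1.21 -1.1 ] grip 0.998 F [-0.2  0.3  0.4]
tool mm [ 0.4 -0.3 -0.7] norm [ 0.0009 -0.0007 -0.0016] n 1 per row [ 0.0009 -0.0007 -0.0016] turn 0.0
```

View pics/w2.png

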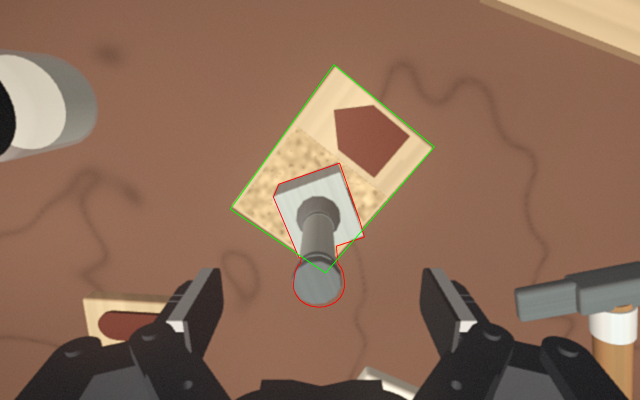

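Request:
play_rows:
  rows:
    - [[0, 0, 0, 0], [0, 0, 0, 0], [0, 0, 0, 0], [0, 0, 0, 0], [0, 0, 0, 0]]
  claw: -1
  squeeze: 60

```text
clock: 3.65
eef_pos: [642.6, -193.0, 73.4]
tcp_rot: [0.987, 0.158, 0.0, 0.0]
ft_force: [-0.5, 0.9, 2.4]
grip_width: 0.217
```

Request:
play_rows:
  rows:
    - [[0, 0, 0, 0], [0, 0, 0, 0], [0, 0, 0, 0], [0, 0, -0.01, 0], [0, 0, -0.02, 0]]

```text
clock: 4.15
eef_pos: [640.8, -193.3, 83.1]
tcp_rot: [0.987, 0.158, -0.002, -0.001]
ft_force: [-0.3, 0.1, -4.8]
grip_width: 0.215
```

```bash
python3 go.py 437.3 -329.2 230
```

```text
pos [ 640.8 -193.3   83.1] psi 0.318 tilt [-0.0037  0.0008] clk 4.15 j [ 0.41  0.56 -0.25  1.37  0.14  1.23 -1.1 ] grip 0.215 F [-0.3  0.1 -4.8]
tool mm [-235.8   65.6 -146.9] norm [-0.5894  0.1639 -0.3673] n 7 per row [-0.0842  0.0234 -0.0525] turn 0.0
```

Request:
play_rows:
  rows:
    - [[0, 0, -0.04, 0], [0, 0, -0.07, 0], [-0.04, 0.0115, -0.07, 0], [-0.08, 0.022, 0, 0], [-0.1, 0.028, 0, 0]]

```text
clock: 4.65
eef_pos: [567.0, -243.1, 157.6]
tcp_rot: [0.987, 0.16, 0.001, -0.0]
ft_force: [-0.3, -1.4, -4.8]
grip_width: 0.216
```

Request:
play_rows:
  rows:
    - [[-0.1, 0.028, 0, 0], [-0.1, 0.028, 0, 0], [-0.08, 0.022, 0, 0], [-0.06, 0.016, 0, 0], [-0.03, 0.008, 0, 0]]

```text
clock: 5.15
eef_pos: [435.7, -331.3, 156.7]
tcp_rot: [0.988, 0.156, -0.001, 0.0]
ft_force: [-0.9, -0.0, -3.3]
grip_width: 0.214
```

```bash
python3 go.py 437.3 -329.2 75
```

```text
pos [ 435.7 -331.3  156.7] psi 0.314 tilt [-0.0014 -0.0005] clk 5.15 j [ 0.75  0.25 -0.19  1.63  0.05  1.27 -0.7 ] grip 0.214 F [-0.9 -0.  -3.3]
tool mm [ 2.2 -1.5 81.7] norm [ 0.0054 -0.0037  0.2044] n 2 per row [ 0.0027 -0.0019  0.1022] turn 0.0
```

Request:
play_rows:
  rows:
    - [[0, 0, 0.08, 0], [0, 0, 0.06, 0], [0, 0, 0.03, 0], [0, 0, 0.01, 0], [0, 0, 0, 0]]

```text
clock: 5.65
eef_pos: [439.0, -328.8, 84.8]
tcp_rot: [0.987, 0.159, 0.0, -0.0]
ft_force: [-0.1, -0.7, -4.3]
grip_width: 0.217
```

Request:
play_rows:
  rows:
    - [[0, 0, 0.005, 0], [0, 0, 0.005, 0], [0, 0, 0.005, 0], [0, 0, 0.002, 0], [0, 0, 0, 0]]

```text
clock: 6.15
eef_pos: [438.5, -329.2, 77.9]
tcp_rot: [0.987, 0.158, 0.0, -0.0]
ft_force: [-0.1, -0.2, -4.0]
grip_width: 0.215
```

Request:
play_rows:
  rows:
    - [[0, 0, 0.003, 0], [0, 0, 0.003, 0], [0, 0, 0.002, 0], [0, 0, 0.002, 0], [0, 0, 0, 0]]

```text
clock: 6.65
eef_pos: [438.4, -329.1, 73.7]
tcp_rot: [0.987, 0.158, -0.0, -0.0]
ft_force: [0.2, -0.4, -3.9]
grip_width: 0.212
```

Request:
play_rows:
  rows:
    - [[0, 0, 0.001, 0], [0, 0, 0.001, 0], [0, 0, 0, 0]]

```text
clock: 6.95
eef_pos: [438.7, -329.2, 73.4]
tcp_rot: [0.987, 0.158, 0.0, 0.0]
ft_force: [-0.5, 0.8, -1.4]
grip_width: 0.216
```

Request:
play_rows:
  rows:
    - [[0, 0, 0.001, 0], [0, 0, 0.001, 0], [0, 0, 0, 0]]

```text
clock: 7.25
eef_pos: [439.2, -329.4, 73.4]
tcp_rot: [0.987, 0.158, 0.001, 0.001]
ft_force: [-1.7, 2.9, 5.1]
grip_width: 0.213
```

Request:
play_rows:
  rows:
    - [[0, 0, 0, 0], [0, 0, 0, 0], [0, 0, 0, 0], [0, 0, 0, 0], [0, 0, 0, 0]]
  claw: 1

```text
clock: 7.75
eef_pos: [438.5, -329.2, 72.3]
tcp_rot: [0.987, 0.158, 0.0, -0.0]
ft_force: [-0.2, 0.3, 0.0]
grip_width: 0.998
```

Request:
play_rows:
  rows:
    - [[0, 0, -0.04, 0], [0, 0, -0.08, 0], [0, 0, -0.08, 0], [0, 0, 0, 0]]

```text
clock: 8.15
eef_pos: [440.9, -330.8, 157.2]
tcp_rot: [0.987, 0.158, 0.003, 0.003]
ft_force: [0.6, -0.5, 0.2]
grip_width: 1.001
```

```bash
python3 go.py 446.9 98.9 160;python3 wlook.py pics/w3.png square:438.5:-329.2:.66
```

```text
pos [ 440.9 -330.8  157.2] psi 0.318 tilt [ 0.0066 -0.0046] clk 8.15 j [ 0.74  0.25 -0.19  1.63  0.05  1.26 -0.71] grip 1.001 F [ 0.6 -0.5  0.2]
tool mm [ 140.  -406.3   -2.8] norm [ 0.3499 -1.0157 -0.007 ] n 10 per row [ 0.035  -0.1016 -0.0007] turn 0.0
```

View pics/w3.png

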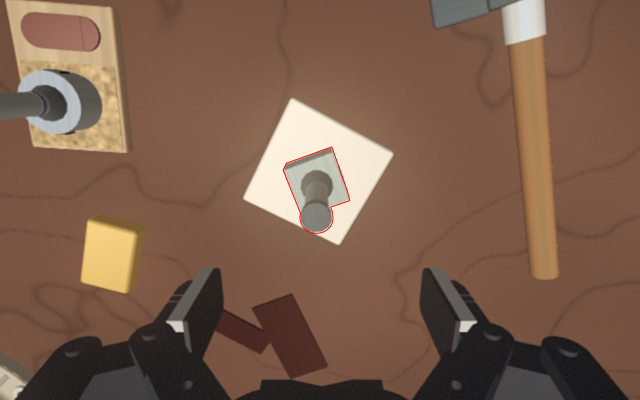

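Request:
play_rows:
  rows:
    - [[0.02, -0.057, 0, 0], [0.039, -0.111, 0, 0], [0.039, -0.111, 0, 0], [0.039, -0.111, 0, 0], [0.039, -0.111, 0, 0]]

```text
clock: 8.7
eef_pos: [441.9, -114.9, 151.3]
tcp_rot: [0.987, 0.158, -0.001, -0.0]
ft_force: [0.8, -0.1, 0.8]
grip_width: 0.998
```

Request:
play_rows:
  rows:
    - [[0.039, -0.111, 0, 0], [0.039, -0.111, 0, 0], [0.039, -0.111, 0, 0], [0.039, -0.111, 0, 0], [0.0225, -0.064, 0, 0]]

```text
clock: 9.2
eef_pos: [445.9, 102.5, 151.7]
tcp_rot: [0.987, 0.16, -0.0, -0.0]
ft_force: [-0.1, 0.0, 0.2]
grip_width: 0.998
```

Request:
play_rows:
  rows:
    - [[0, 0, 0, 0], [0, 0, 0, 0]]

```text
clock: 9.4
eef_pos: [446.5, 98.5, 151.5]
tcp_rot: [0.987, 0.159, -0.001, 0.0]
ft_force: [0.2, -0.4, -0.2]
grip_width: 0.998
```

```bash
python3 go.py 446.9 98.9 73;python3 wlook.py pics/w4.png strap:446.9:98.9:-.2 rest:444.5:99.65:.32
```

```text
pos [446.5  98.5 151.5] psi 0.319 tilt [-0.0014 -0.0002] clk 9.4 j [ 0.26  0.08 -0.57  1.85  0.05  1.23 -1.58] grip 0.998 F [ 0.2 -0.4 -0.2]
tool mm [ 0.5 -0.3 78.5] norm [ 0.0012 -0.0007  0.1962] n 2 per row [ 0.0006 -0.0003  0.0981] turn 0.0
```

View pics/w4.png

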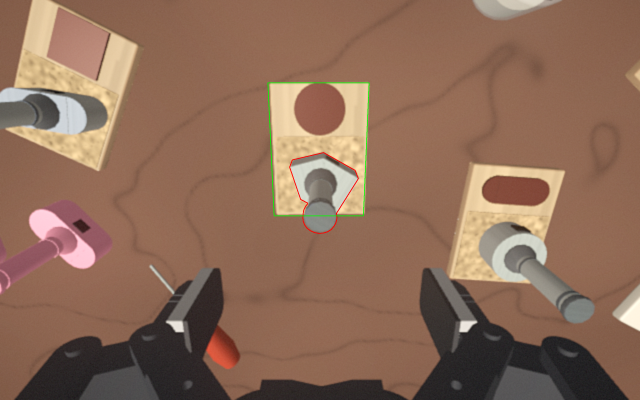

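Request:
play_rows:
  rows:
    - [[0, 0, 0.07, 0], [0, 0, 0.07, 0], [0, 0, 0.04, 0], [0, 0, 0.016, 0], [0, 0, 0, 0]]

```text
clock: 9.95
eef_pos: [446.6, 97.2, 73.2]
tcp_rot: [0.988, 0.157, -0.001, 0.0]
ft_force: [0.7, 0.9, 0.1]
grip_width: 1.002
```

```bash
python3 go.py 446.9 98.9 73;python3 wlook.py pics/w5.png strap:446.9:98.9:-.2 rest:444.5:99.65:.32
```

```text
pos [446.6  97.2  73.2] psi 0.316 tilt [-0.0019 -0.0003] clk 9.95 j [ 0.24  0.17 -0.57  1.95  0.1   1.05 -1.63] grip 1.002 F [0.7 0.9 0.1]
tool mm [ 0.9 -1.5  0.2] norm [ 0.0022 -0.0039  0.0004] n 1 per row [ 0.0022 -0.0039  0.0004] turn 0.0
```

View pics/w5.png

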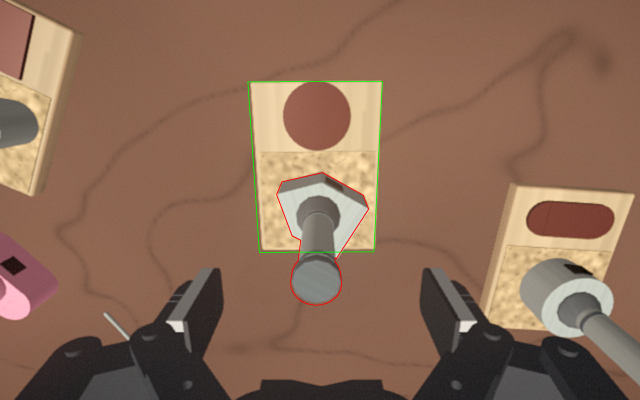

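Request:
play_rows:
  rows:
    - [[0, 0, 0, 0], [0, 0, 0, 0], [0, 0, 0, 0], [0, 0, 0, 0], [0, 0, 0, 0]]
  claw: -1

```text
clock: 10.5
eef_pos: [447.5, 98.9, 74.5]
tcp_rot: [0.987, 0.158, 0.001, -0.0]
ft_force: [0.0, 0.3, 2.4]
grip_width: 0.211
```

Request:
play_rows:
  rows:
    - [[0, 0, 0, 0], [0, 0, -0.01, 0], [0, 0, -0.03, 0], [0, 0, -0.06, 0], [0, 0, -0.06, 0]]

```text
clock: 11.0
eef_pos: [446.2, 98.3, 138.7]
tcp_rot: [0.987, 0.158, -0.001, -0.0]
ft_force: [1.0, -0.5, -3.8]
grip_width: 0.215
```

```bash
python3 go.py 639.2 -187.2 150; python3 wlook.py pics/w6.png strap:446.9:98.9:-.2:80
```

```text
pos [446.2  98.3 138.7] psi 0.318 tilt [-0.0018 -0.    ] clk 11.0 j [ 0.26  0.09 -0.58  1.87  0.05  1.2  -1.58] grip 0.215 F [ 1.  -0.5 -3.8]
tool mm [ 94.  331.5 -11.3] norm [ 0.2351  0.8288 -0.0283] n 8 per row [ 0.0294  0.1036 -0.0035] turn 0.0
```

View pics/w6.png

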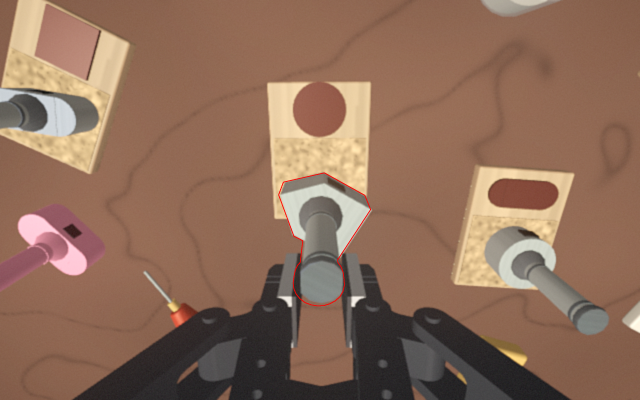

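Request:
play_rows:
  rows:
    - [[0.0147, 0.052, -0.05, 0], [0.0294, 0.1036, -0.01, 0], [0.0294, 0.1036, 0, 0], [0.0294, 0.1036, 0, 0], [0.0294, 0.1036, 0, 0]]

```text
clock: 11.55
eef_pos: [556.0, -63.9, 161.9]
tcp_rot: [0.987, 0.158, -0.0, 0.0]
ft_force: [0.2, 1.4, -3.5]
grip_width: 0.218
```

Request:
play_rows:
  rows:
    - [[0.0294, 0.1036, 0, 0], [0.0294, 0.1036, 0, 0], [0.0294, 0.1036, 0, 0], [0.0147, 0.052, 0, 0], [0, 0, 0, 0.54]]

```text
clock: 12.05
eef_pos: [640.0, -192.4, 160.1]
tcp_rot: [0.992, 0.123, -0.001, 0.0]
ft_force: [-0.2, 0.8, -4.1]
grip_width: 0.211
```

Request:
play_rows:
  rows:
    - [[0, 0, 0.04, 0.54], [0, 0, 0, 0], [0, 0, 0, 0]]

```text
clock: 12.35
eef_pos: [639.4, -187.1, 145.4]
tcp_rot: [0.995, 0.095, -0.001, -0.0]
ft_force: [-0.0, -1.2, -4.3]
grip_width: 0.215
```

```bash
python3 go.py 639.2 -187.2 73; python3 wlook.py pics/w7.png strap:639.2:-187.2:-.33:86 rest:639.2:-187.2:-.33
```

```text
pos [ 639.4 -187.1  145.4] psi 0.19 tilt [-0.002   0.0005] clk 12.35 j [ 0.46  0.52 -0.34  1.3   0.17  1.35 -1.26] grip 0.215 F [-0.  -1.2 -4.3]
tool mm [-0.2  0.1 72.4] norm [-0.0005  0.0003  0.181 ] n 2 per row [-0.0002  0.0001  0.0905] turn 0.0
```

View pics/w7.png

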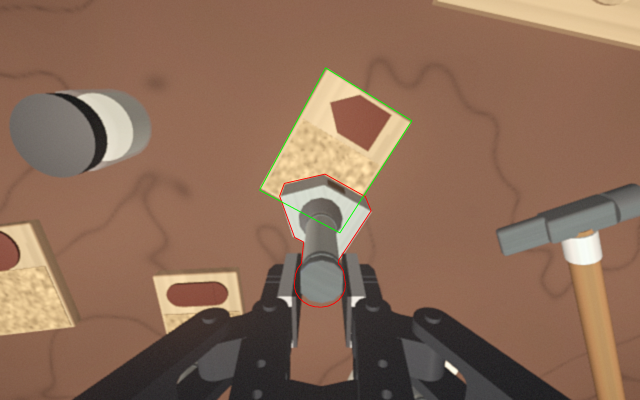

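Request:
play_rows:
  rows:
    - [[0, 0, 0.07, 0], [0, 0, 0.06, 0], [0, 0, 0.03, 0], [0, 0, 0.01, 0], [0, 0, 0, 0]]

```text
clock: 12.9
eef_pos: [640.3, -187.1, 78.4]
tcp_rot: [0.996, 0.094, 0.0, -0.0]
ft_force: [0.6, 0.7, -3.9]
grip_width: 0.211
```

Request:
play_rows:
  rows:
    - [[0, 0, 0.003, 0], [0, 0, 0.002, 0], [0, 0, 0.002, 0], [0, 0, 0.002, 0], [0, 0, 0, 0]]

```text
clock: 13.4
eef_pos: [640.4, -187.1, 74.8]
tcp_rot: [0.996, 0.094, 0.0, 0.0]
ft_force: [-0.3, 1.1, -2.3]
grip_width: 0.215
```

Request:
play_rows:
  rows:
    - [[0, 0, 0.001, 0], [0, 0, 0.001, 0], [0, 0, 0, 0]]

```text
clock: 13.7
eef_pos: [640.9, -187.0, 74.6]
tcp_rot: [0.996, 0.094, 0.001, 0.0]
ft_force: [-0.6, 2.2, 5.4]
grip_width: 0.215
```

Contact made. Releasing and rising, then toward the round punch on the oblong rest.

Request:
play_rows:
  rows:
    - [[0, 0, 0, 0], [0, 0, 0, 0], [0, 0, 0, 0], [0, 0, 0, 0], [0, 0, 0, 0]]
  claw: 1

```text
clock: 14.2
eef_pos: [640.0, -187.2, 73.4]
tcp_rot: [0.996, 0.094, -0.0, -0.0]
ft_force: [0.1, -0.6, -0.2]
grip_width: 0.994
```

Request:
play_rows:
  rows:
    - [[0, 0, -0.04, 0], [0, 0, -0.08, 0], [0, 0, -0.08, 0], [0, 0, 0, 0], [0, 0, 0, 0]]

```text
clock: 14.7
eef_pos: [640.9, -187.3, 155.7]
tcp_rot: [0.996, 0.094, 0.001, 0.001]
ft_force: [-0.2, -0.2, -1.1]
grip_width: 0.999
```

```bash
python3 go.py 436.5 -100.4 153; python3 wlook.py pics/w8.png strap:639.2:-187.2:-.33 rest:639.2:-187.2:-.33
```

```text
pos [ 640.9 -187.3  155.7] psi 0.188 tilt [ 0.0031 -0.0008] clk 14.7 j [ 0.46  0.52 -0.34  1.28  0.17  1.37 -1.26] grip 0.999 F [-0.2 -0.2 -1.1]
tool mm [-184.6 -123.6    2.7] norm [-0.4614 -0.309   0.0068] n 5 per row [-0.0923 -0.0618  0.0014] turn 0.0
```

View pics/w8.png

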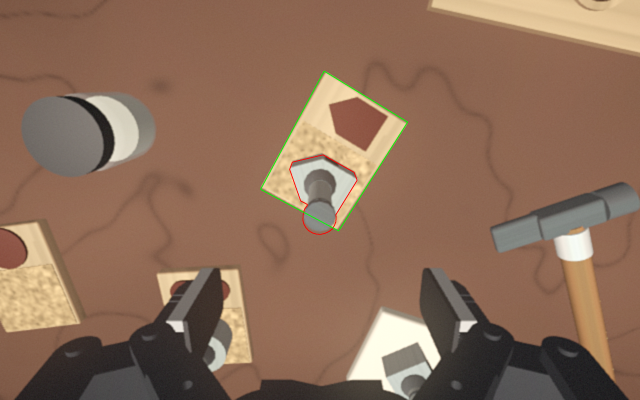

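Request:
play_rows:
  rows:
    - [[-0.046, -0.031, 0, 0], [-0.0923, -0.0618, 0, 0], [-0.0923, -0.0618, 0, 0], [-0.0923, -0.0618, 0, 0], [-0.0923, -0.0618, 0, 0]]

```text
clock: 15.25
eef_pos: [453.6, -108.2, 152.3]
tcp_rot: [0.996, 0.094, -0.001, -0.0]
ft_force: [0.1, 1.0, 1.9]
grip_width: 1.003
```

Request:
play_rows:
  rows:
    - [[-0.046, -0.031, 0, 0], [0, 0, 0, 0], [0, 0, 0, 0]]

```text
clock: 15.55
eef_pos: [435.4, -100.4, 153.3]
tcp_rot: [0.996, 0.094, -0.0, 0.0]
ft_force: [-0.3, -0.3, 0.4]
grip_width: 1.0
```

```bash
python3 go.py 436.5 -100.4 73; python3 wlook.py pics/w9.png round:436.5:-100.4:0 rest:430:-99.4:.25
```

```text
pos [ 435.4 -100.4  153.3] psi 0.188 tilt [-0.0003 -0.0004] clk 15.55 j [ 0.55  0.04 -0.41  1.87  0.02  1.23 -1.24] grip 1.0 F [-0.3 -0.3  0.4]
tool mm [ 1.1  0.2 80.3] norm [0.0027 0.0004 0.2008] n 2 per row [0.0013 0.0002 0.1004] turn 0.0
```

View pics/w9.png

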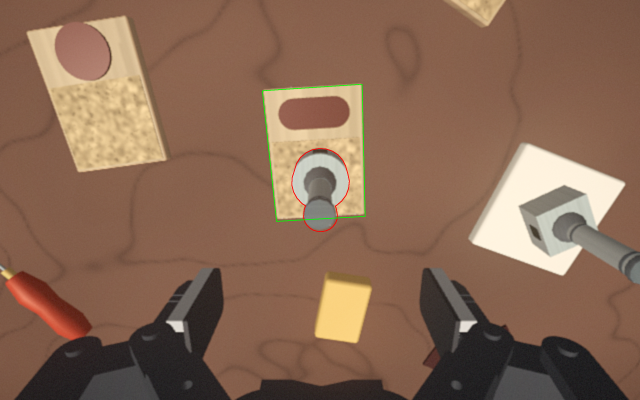

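Request:
play_rows:
  rows:
    - [[0.002, 0, 0.07, 0], [0, 0, 0.07, 0], [0, 0, 0.04, 0], [0, 0, 0.02, 0], [0, 0, 0, 0]]

```text
clock: 16.1
eef_pos: [436.2, -99.9, 72.3]
tcp_rot: [0.996, 0.094, -0.001, -0.001]
ft_force: [-0.4, -0.3, -0.2]
grip_width: 0.998
```

Request:
play_rows:
  rows:
    - [[0, 0, 0, 0], [0, 0, 0, 0], [0, 0, 0, 0], [0, 0, 0, 0], [0, 0, 0, 0]]
  claw: -1

```text
clock: 16.6
eef_pos: [437.1, -99.9, 74.3]
tcp_rot: [0.996, 0.094, 0.001, 0.0]
ft_force: [0.0, 0.7, 2.6]
grip_width: 0.216
```

Request:
play_rows:
  rows:
    - [[0, 0, 0, 0], [0, 0, -0.01, 0], [0, 0, -0.03, 0], [0, 0, -0.06, 0], [0, 0, -0.06, 0]]

```text
clock: 17.1
eef_pos: [435.7, -99.9, 138.3]
tcp_rot: [0.996, 0.094, -0.001, -0.0]
ft_force: [1.3, -0.3, -4.3]
grip_width: 0.213
```

```bash
python3 go.py 444.5 99.6 150; python3 wlook.py pics/w10.png round:436.5:-100.4:0:79
```

```text
pos [435.7 -99.9 138.3] psi 0.188 tilt [-0.0017  0.0006] clk 17.1 j [ 0.55  0.06 -0.41  1.89  0.02  1.19 -1.25] grip 0.213 F [ 1.3 -0.3 -4.3]
tool mm [  46.  -194.3  -11.7] norm [ 0.1151 -0.4858 -0.0293] n 5 per row [ 0.023  -0.0972 -0.0059] turn 0.0
```

View pics/w10.png

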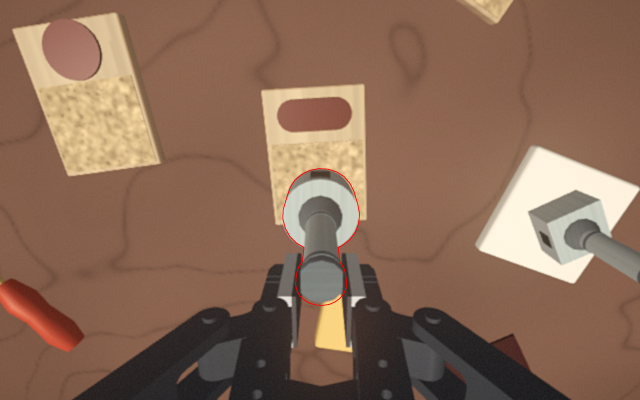

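Request:
play_rows:
  rows:
    - [[0.0114, -0.0486, 0, 0], [0.0227, -0.0972, 0, 0], [0.0227, -0.0972, 0, 0], [0.0227, -0.0972, 0, 0], [0.0227, -0.0972, 0, 0]]

```text
clock: 17.65
eef_pos: [443.5, 80.8, 137.7]
tcp_rot: [0.996, 0.094, -0.0, 0.0]
ft_force: [1.1, 0.0, -4.7]
grip_width: 0.216
```

Request:
play_rows:
  rows:
    - [[0.0114, -0.0486, 0, 0], [0, 0, 0.03, 0], [0, 0, 0.05, 0], [0, 0, 0.04, 0], [0, 0, 0.02, 0]]

```text
clock: 18.15
eef_pos: [443.5, 98.2, 79.7]
tcp_rot: [0.996, 0.093, -0.001, 0.0]
ft_force: [-0.2, 0.3, -3.8]
grip_width: 0.21
```

Request:
play_rows:
  rows:
    - [[0, 0, 0, 0], [0, 0, 0, 0]]

```text
clock: 18.35
eef_pos: [445.0, 99.1, 81.9]
tcp_rot: [0.996, 0.094, 0.0, -0.0]
ft_force: [-0.1, 0.2, -5.0]
grip_width: 0.211
```

```bash
python3 go.py 444.5 99.6 73; python3 wlook.py pics/w11.png round:444.5:99.6:0:22 rest:444.5:99.65:.32
```

```text
pos [445.   99.1  81.9] psi 0.188 tilt [0.0002 0.0001] clk 18.35 j [ 0.28  0.16 -0.62  1.94  0.1   1.07 -1.76] grip 0.211 F [-0.1  0.2 -5. ]
tool mm [-0.4 -0.6  8.9] norm [-0.0011 -0.0015  0.0224] n 1 per row [-0.0011 -0.0015  0.0224] turn 0.0
```

View pics/w11.png

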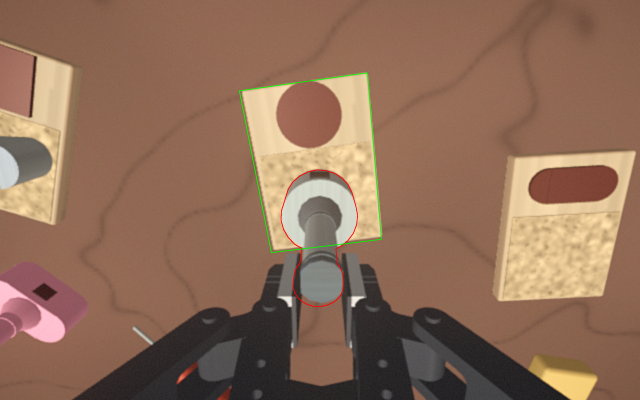

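Request:
play_rows:
  rows:
    - [[0, 0, 0.006, 0], [0, 0, 0.004, 0], [0, 0, 0.003, 0], [0, 0, 0.003, 0], [0, 0, 0, 0]]

```text
clock: 18.9
eef_pos: [444.7, 99.4, 75.0]
tcp_rot: [0.996, 0.094, -0.0, -0.0]
ft_force: [-0.2, -0.5, -4.0]
grip_width: 0.216
```

Request:
play_rows:
  rows:
    - [[0, 0, 0.002, 0], [0, 0, 0.001, 0], [0, 0, 0, 0]]

```text
clock: 19.2
eef_pos: [445.3, 99.8, 74.4]
tcp_rot: [0.996, 0.094, 0.001, -0.0]
ft_force: [-1.0, 1.5, 1.4]
grip_width: 0.216
```

Request:
play_rows:
  rows:
    - [[0, 0, 0.001, 0], [0, 0, 0.001, 0], [0, 0, 0, 0]]

```text
clock: 19.5
eef_pos: [445.8, 100.1, 74.3]
tcp_rot: [0.996, 0.094, 0.001, -0.0]
ft_force: [-2.3, 1.6, 7.7]
grip_width: 0.213
```

Request:
play_rows:
  rows:
    - [[0, 0, 0, 0], [0, 0, 0, 0], [0, 0, 0, 0], [0, 0, 0, 0], [0, 0, 0, 0]]
  claw: 1

```text
clock: 20.0
eef_pos: [444.7, 99.4, 73.1]
tcp_rot: [0.996, 0.094, -0.0, -0.0]
ft_force: [-0.3, -0.1, 0.2]
grip_width: 0.997
```

Request:
play_rows:
  rows:
    - [[0, 0, -0.04, 0], [0, 0, -0.08, 0], [0, 0, -0.08, 0], [0, 0, 0, 0], [0, 0, 0, 0]]

```text
clock: 20.5
eef_pos: [445.2, 99.4, 153.5]
tcp_rot: [0.996, 0.094, 0.001, 0.0]
ft_force: [0.4, -0.3, -0.8]
grip_width: 0.999
```

```bash
python3 go.py 433.5 333.2 153; python3 wlook.py pics/w12.png round:444.5:99.6:0 oblong:433.5:333.2:.18
```

```text
pos [445.2  99.4 153.5] psi 0.188 tilt [ 0.0016 -0.0001] clk 20.5 j [ 0.3   0.08 -0.62  1.85  0.05  1.23 -1.71] grip 0.999 F [ 0.4 -0.3 -0.8]
tool mm [  32.2 -231.8    0.5] norm [ 0.0805 -0.5796  0.0013] n 6 per row [ 0.0134 -0.0966  0.0002] turn 0.0
```

View pics/w12.png

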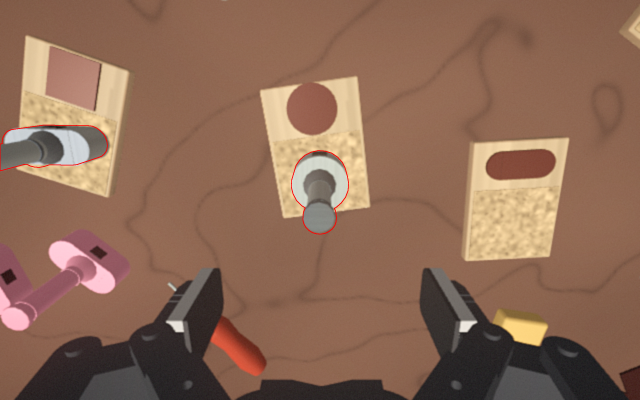

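Request:
play_rows:
  rows:
    - [[0.0067, -0.048, 0, 0], [0.0134, -0.0966, 0, 0], [0.0134, -0.0966, 0, 0], [0.0134, -0.0966, 0, 0], [0.0134, -0.0966, 0, 0]]

```text
clock: 21.05
eef_pos: [435.0, 275.5, 151.7]
tcp_rot: [0.996, 0.094, -0.001, 0.0]
ft_force: [0.4, 0.1, 0.6]
grip_width: 1.002
```

Request:
play_rows:
  rows:
    - [[0.0134, -0.0966, 0, 0], [0.0067, -0.048, 0, 0], [0, 0, 0, 0], [0, 0, 0, 0]]

```text
clock: 21.45
eef_pos: [432.3, 332.5, 151.7]
tcp_rot: [0.996, 0.095, -0.001, 0.0]
ft_force: [-0.3, -0.5, -0.6]
grip_width: 1.0
```

```bash
python3 go.py 433.5 333.2 73; python3 wlook.py pics/w13.png oblong:433.5:333.2:.18 rest:428.4:338.5:-.15
```

```text
pos [432.3 332.5 151.7] psi 0.189 tilt [-0.0023 -0.0012] clk 21.45 j [-0.1   0.33 -0.76  1.62  0.23  1.29 -2.28] grip 1.0 F [-0.3 -0.5 -0.6]
tool mm [ 1.3 -0.4 78.7] norm [ 0.0033 -0.0011  0.1967] n 2 per row [ 0.0017 -0.0006  0.0983] turn 0.0
```

View pics/w13.png

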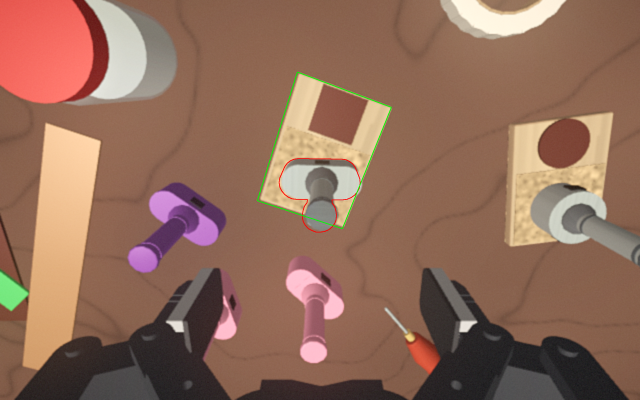

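Request:
play_rows:
  rows:
    - [[0.003, -0.001, 0.07, 0], [0, 0, 0.07, 0], [0, 0, 0.04, 0], [0, 0, 0.016, 0], [0, 0, 0, 0]]

```text
clock: 22.0
eef_pos: [434.2, 332.0, 74.0]
tcp_rot: [0.996, 0.093, -0.001, 0.001]
ft_force: [0.6, -0.2, 0.3]
grip_width: 0.999
```

Request:
play_rows:
  rows:
    - [[0, 0, 0, 0], [0, 0, 0, 0], [0, 0, 0, 0], [0, 0, 0, 0], [0, 0, 0, 0]]
  claw: -1

```text
clock: 22.5
eef_pos: [434.7, 333.6, 75.4]
tcp_rot: [0.996, 0.094, 0.001, -0.0]
ft_force: [0.9, -1.6, 4.7]
grip_width: 0.215
```

Request:
play_rows:
  rows:
    - [[0, 0, 0, 0], [0, 0, -0.01, 0], [0, 0, -0.03, 0], [0, 0, -0.08, 0], [0, 0, -0.1, 0]]

```text
clock: 23.0
eef_pos: [432.6, 332.6, 162.4]
tcp_rot: [0.996, 0.094, -0.002, 0.001]
ft_force: [1.1, 0.8, -5.3]
grip_width: 0.215
```

Request:
play_rows:
  rows:
    - [[0, 0, -0.08, 0], [0, 0, -0.04, 0], [0, 0, 0, 0]]

```text
clock: 23.3
eef_pos: [434.7, 334.9, 213.7]
tcp_rot: [0.996, 0.094, 0.002, -0.001]
ft_force: [0.2, 0.0, -4.7]
grip_width: 0.212
```

```bash
python3 go.py 430 -99.4 207; python3 wlook.py pics/w14.png oblong:433.5:333.2:.18:148
```

```text
pos [434.7 334.9 213.7] psi 0.189 tilt [0.0037 0.0027] clk 23.3 j [-0.09  0.29 -0.77  1.53  0.2   1.41 -2.26] grip 0.212 F [ 0.2  0.  -4.7]
tool mm [-86.1 425.7   6.7] norm [-0.2153  1.0641  0.0168] n 10 per row [-0.0215  0.1064  0.0017] turn 0.0
```

View pics/w14.png

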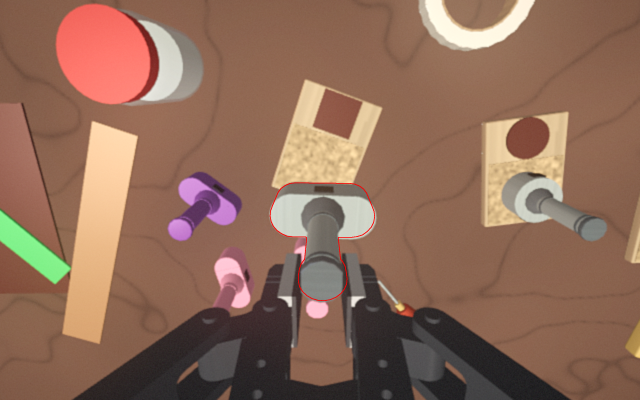

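Request:
play_rows:
  rows:
    - [[0.0127, 0.0518, 0, 0], [0.0254, 0.1037, 0, 0], [0.0254, 0.1037, 0, 0], [0.0254, 0.1037, 0, 0], [0.0254, 0.1037, 0, 0]]

```text
clock: 23.85
eef_pos: [513.3, 156.7, 208.8]
tcp_rot: [0.996, 0.094, -0.002, 0.0]
ft_force: [0.8, 0.5, -5.2]
grip_width: 0.214
```

Request:
play_rows:
  rows:
    - [[0.0254, 0.1037, 0, 0], [0.0127, 0.0518, 0, 0], [-0.05, 0.0603, 0, 0], [-0.0726, 0.0876, 0, 0], [-0.0726, 0.0876, 0, 0]]

```text
clock: 24.35
eef_pos: [479.3, -7.5, 208.4]
tcp_rot: [0.996, 0.095, -0.002, -0.001]
ft_force: [0.4, -1.3, -5.3]
grip_width: 0.213
```

Request:
play_rows:
  rows:
    - [[-0.0726, 0.0876, 0, 0], [-0.0626, 0.0756, 0, 0], [-0.0326, 0.0393, 0, -0.58], [0, 0, 0.07, 0], [0, 0, 0.1, 0]]

```text
clock: 24.85
eef_pos: [431.0, -99.9, 142.3]
tcp_rot: [0.992, 0.127, 0.001, 0.001]
ft_force: [0.9, -1.5, -5.1]
grip_width: 0.212
```

Request:
play_rows:
  rows:
    - [[0, 0, 0.07, 0], [0, 0, 0.03, 0], [0, 0, 0, 0], [0, 0, 0, 0]]

```text
clock: 25.25
eef_pos: [431.2, -98.6, 103.4]
tcp_rot: [0.992, 0.129, 0.0, -0.0]
ft_force: [0.6, -0.9, -3.2]
grip_width: 0.214
```

```bash
python3 go.py 430 -99.4 74; python3 wlook.py pics/w15.png oblong:430:-99.4:.25:42 rest:430:-99.4:.25
```

```text
pos [431.2 -98.6 103.4] psi 0.258 tilt [0.0006 0.0002] clk 25.25 j [ 0.62  0.09 -0.49  1.95  0.05  1.11 -1.2 ] grip 0.214 F [ 0.6 -0.9 -3.2]
tool mm [-1.4  0.4 29.4] norm [-0.0035  0.0011  0.0735] n 1 per row [-0.0035  0.0011  0.0735] turn 0.0
```

View pics/w15.png

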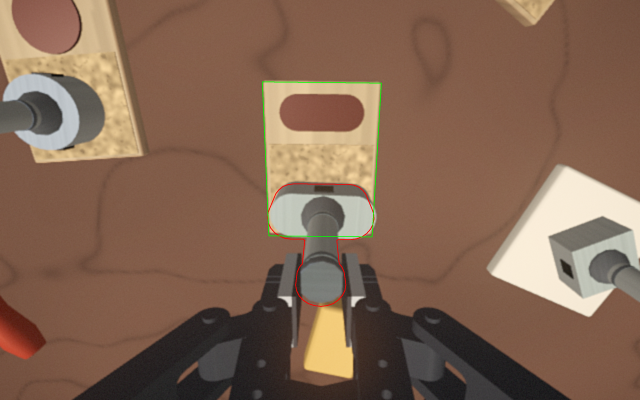

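Request:
play_rows:
  rows:
    - [[-0.002, 0.001, 0.03, 0], [0, 0, 0.02, 0], [0, 0, 0.01, 0], [0, 0, 0.004, 0], [0, 0, 0, 0]]

```text
clock: 25.8
eef_pos: [429.9, -99.2, 76.9]
tcp_rot: [0.992, 0.129, -0.0, -0.0]
ft_force: [0.4, 0.2, -4.0]
grip_width: 0.209
```

Request:
play_rows:
  rows:
    - [[0, 0, 0.002, 0], [0, 0, 0.002, 0], [0, 0, 0.002, 0], [0, 0, 0, 0]]

```text
clock: 26.2
eef_pos: [430.9, -99.7, 75.4]
tcp_rot: [0.992, 0.128, 0.001, 0.0]
ft_force: [-0.0, -0.5, 2.2]
grip_width: 0.212
```

Request:
play_rows:
  rows:
    - [[0, 0, 0.001, 0], [0, 0, 0, 0]]

```text
clock: 26.4
eef_pos: [431.1, -99.9, 75.3]
tcp_rot: [0.992, 0.128, 0.001, 0.001]
ft_force: [-0.6, -1.5, 5.0]
grip_width: 0.213
```

Request:
play_rows:
  rows:
    - [[0, 0, 0, 0], [0, 0, 0, 0], [0, 0, 0, 0], [0, 0, 0, 0], [0, 0, 0, 0]]
  claw: 1

```text
clock: 26.9
eef_pos: [430.0, -99.2, 74.2]
tcp_rot: [0.992, 0.129, -0.0, -0.0]
ft_force: [0.4, 0.2, -0.0]
grip_width: 0.996
```

Request:
play_rows:
  rows:
    - [[0, 0, -0.04, 0], [0, 0, -0.08, 0], [0, 0, -0.08, 0], [0, 0, 0, 0], [0, 0, 0, 0]]

```text
clock: 27.4
eef_pos: [430.5, -99.5, 154.7]
tcp_rot: [0.992, 0.129, 0.001, 0.0]
ft_force: [-0.4, 0.6, -0.9]
grip_width: 0.998
```

```bash
python3 go.py 438.5 -329.2 153; python3 wlook.py pics/w16.png oblong:430:-99.4:.25 rest:430:-99.4:.25 square:438.5:-329.2:.66
```

```text
pos [430.5 -99.5 154.7] psi 0.258 tilt [ 0.0014 -0.0006] clk 27.4 j [ 0.64  0.03 -0.49  1.88  0.02  1.23 -1.17] grip 0.998 F [-0.4  0.6 -0.9]
tool mm [-50.8 224.2   1.7] norm [-0.127   0.5605  0.0043] n 6 per row [-0.0212  0.0934  0.0007] turn 0.0
```

View pics/w16.png

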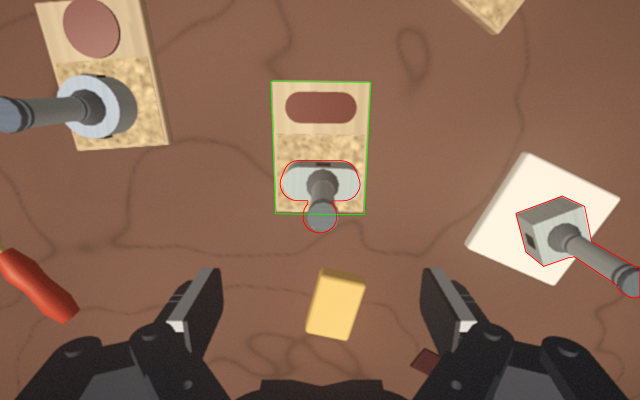

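Request:
play_rows:
  rows:
    - [[-0.0106, 0.0467, 0, 0], [-0.0212, 0.0934, 0, 0], [-0.0212, 0.0934, 0, 0], [-0.0212, 0.0934, 0, 0], [-0.0212, 0.0934, 0, 0]]

```text
clock: 27.95
eef_pos: [435.1, -272.6, 152.7]
tcp_rot: [0.992, 0.129, -0.001, -0.001]
ft_force: [1.1, -0.6, 0.1]
grip_width: 0.998
```

Request:
play_rows:
  rows:
    - [[-0.0212, 0.0934, 0, 0], [-0.0106, 0.0467, 0, 0], [0, 0, 0, 0], [0, 0, 0, 0]]

```text
clock: 28.35
eef_pos: [437.4, -328.2, 152.7]
tcp_rot: [0.992, 0.128, -0.001, -0.001]
ft_force: [0.6, 1.0, -1.5]
grip_width: 1.003
```

```bash
python3 go.py 438.5 -329.2 73; python3 wlook.py pics/w17.png square:438.5:-329.2:.66
```

```text
pos [ 437.4 -328.2  152.7] psi 0.258 tilt [-0.002   0.0023] clk 28.35 j [ 0.84  0.26 -0.3   1.63  0.08  1.26 -0.79] grip 1.003 F [ 0.6  1.  -1.5]
tool mm [ 0.8  1.3 79.7] norm [0.0019 0.0032 0.1992] n 2 per row [0.001  0.0016 0.0996] turn 0.0
```

View pics/w17.png

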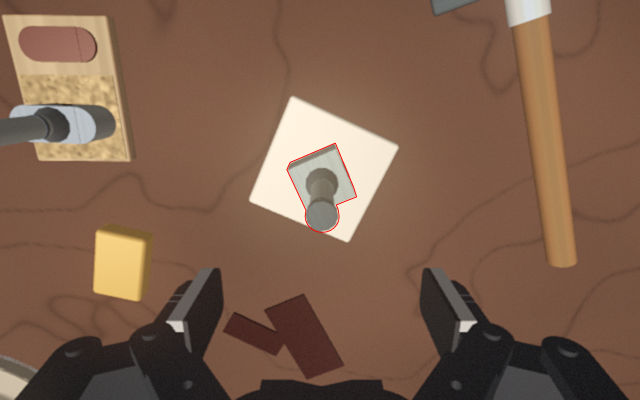

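Request:
play_rows:
  rows:
    - [[0.001, 0.001, 0.07, 0], [0, 0, 0.07, 0], [0, 0, 0.04, 0], [0, 0, 0.019, 0], [0, 0, 0, 0]]

```text
clock: 28.9
eef_pos: [438.2, -327.8, 73.9]
tcp_rot: [0.992, 0.129, -0.001, -0.001]
ft_force: [-0.4, -0.9, -0.1]
grip_width: 0.997
```

Request:
play_rows:
  rows:
    - [[0, 0, 0, 0], [0, 0, 0, 0], [0, 0, 0, 0], [0, 0, 0, 0], [0, 0, 0, 0]]
  claw: -1

```text
clock: 29.4
eef_pos: [439.0, -329.3, 75.5]
tcp_rot: [0.992, 0.129, 0.0, 0.0]
ft_force: [-0.5, 0.6, 3.3]
grip_width: 0.212
```

Request:
play_rows:
  rows:
    - [[0, 0, 0, 0], [0, 0, -0.01, 0], [0, 0, -0.03, 0], [0, 0, -0.08, 0], [0, 0, -0.1, 0]]

```text
clock: 29.9
eef_pos: [436.9, -328.5, 162.2]
tcp_rot: [0.992, 0.129, -0.002, -0.002]
ft_force: [0.8, -0.9, -3.9]
grip_width: 0.215
```

Request:
play_rows:
  rows:
    - [[0, 0, -0.08, 0], [0, 0, -0.05, 0], [0, 0, 0, 0]]

```text
clock: 30.2
eef_pos: [439.8, -330.3, 218.4]
tcp_rot: [0.992, 0.129, 0.002, 0.002]
ft_force: [0.8, -0.5, -4.1]
grip_width: 0.215
```

```bash
python3 go.py 428.4 338.5 213; python3 wlook.py pics/w18.png square:438.5:-329.2:.66:151
```

```text
pos [ 439.8 -330.3  218.4] psi 0.258 tilt [ 0.0047 -0.0036] clk 30.2 j [ 0.84  0.22 -0.3   1.53  0.07  1.39 -0.78] grip 0.215 F [ 0.8 -0.5 -4.1]
tool mm [ 159.4 -649.6    5.4] norm [ 0.3985 -1.624   0.0136] n 15 per row [ 0.0266 -0.1083  0.0009] turn 0.0
```

View pics/w18.png

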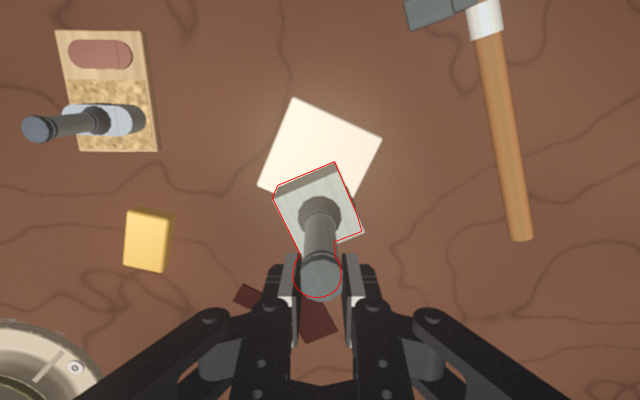

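Request:
play_rows:
  rows:
    - [[0.0293, -0.0455, 0, 0], [0.0585, -0.091, 0, 0], [0.0585, -0.091, 0, 0], [0.0585, -0.091, 0, 0], [0.0585, -0.091, 0, 0]]

```text
clock: 30.75
eef_pos: [497.6, -142.3, 212.6]
tcp_rot: [0.992, 0.128, -0.002, -0.001]
ft_force: [1.1, -0.2, -4.7]
grip_width: 0.22
```

Request:
play_rows:
  rows:
    - [[0.0585, -0.091, 0, 0], [0.0585, -0.091, 0, 0], [0.0585, -0.091, 0, 0], [0.0293, -0.0455, 0, 0], [-0.0036, -0.0496, 0, 0]]

```text
clock: 31.25
eef_pos: [538.6, 20.9, 212.2]
tcp_rot: [0.992, 0.13, -0.002, -0.001]
ft_force: [-0.1, -0.6, -3.7]
grip_width: 0.209
```

Request:
play_rows:
  rows:
    - [[-0.0073, -0.0992, 0, 0], [-0.0073, -0.0992, 0, 0], [-0.0073, -0.0992, 0, 0], [-0.0073, -0.0992, 0, 0], [-0.0073, -0.0992, 0, 0]]

```text
clock: 31.75
eef_pos: [472.4, 207.6, 212.7]
tcp_rot: [0.992, 0.128, -0.002, 0.0]
ft_force: [1.0, -0.1, -3.6]
grip_width: 0.21
```

Request:
play_rows:
  rows:
    - [[-0.0073, -0.0992, 0, 0], [-0.0073, -0.0992, 0, 0], [-0.0073, -0.0992, 0, 0], [-0.0036, -0.0496, 0, 0], [0, 0, 0, -0.33]]

```text
clock: 32.25
eef_pos: [425.2, 342.0, 212.8]
tcp_rot: [0.988, 0.152, -0.002, -0.0]
ft_force: [-0.4, -0.2, -3.5]
grip_width: 0.214
```

```bash
python3 go.py 428.4 338.5 213 1.018
```

```text
pos [425.2 342.  212.8] psi 0.305 tilt [-0.0038  0.0004] clk 32.25 j [-0.11  0.29 -0.78  1.53  0.2   1.41 -2.16] grip 0.214 F [-0.4 -0.2 -3.5]
tool mm [ 2.   4.3 -0.2] norm [ 0.005   0.0108 -0.0006] n 1 per row [ 0.005   0.0108 -0.0006] turn -5.944
```

Request:
play_rows:
  rows:
    - [[0, 0, 0, -1], [0, 0, 0, -1], [0, 0, 0, -1], [0, 0, 0, -1], [0, 0, 0, -1]]

```text
clock: 32.75
eef_pos: [428.0, 337.7, 212.6]
tcp_rot: [0.9, 0.436, -0.002, 0.0]
ft_force: [-0.1, 0.5, -4.9]
grip_width: 0.211
```

Request:
play_rows:
  rows:
    - [[0, 0, 0, -1], [0, 0, 0.06, 0], [0, 0, 0.1, 0], [0, 0, 0.07, 0], [0, 0, 0.04, 0]]

```text
clock: 33.25
eef_pos: [426.6, 336.3, 102.0]
tcp_rot: [0.873, 0.487, -0.003, 0.0]
ft_force: [0.2, -0.7, -3.7]
grip_width: 0.214
```

Request:
play_rows:
  rows:
    - [[0, 0, 0, 0], [0, 0, 0, 0]]

```text
clock: 33.45
eef_pos: [428.2, 338.2, 106.0]
tcp_rot: [0.873, 0.487, -0.001, -0.0]
ft_force: [-0.8, -0.3, -4.0]
grip_width: 0.212
```

```bash
python3 go.py 428.4 338.5 74 1.018;  python3 wlook.py pics/w19.png square:428.4:338.5:-.15:45 rest:428.4:338.5:-.15
```

```text
pos [428.2 338.2 106. ] psi 1.018 tilt [-0.0019 -0.0008] clk 33.45 j [-0.04  0.4  -0.86  1.68  0.32  1.21 -1.53] grip 0.212 F [-0.8 -0.3 -4. ]
tool mm [ 0.4  0.  32. ] norm [0.0009 0.     0.0801] n 1 per row [0.0009 0.     0.0801] turn -0.002
```

View pics/w19.png

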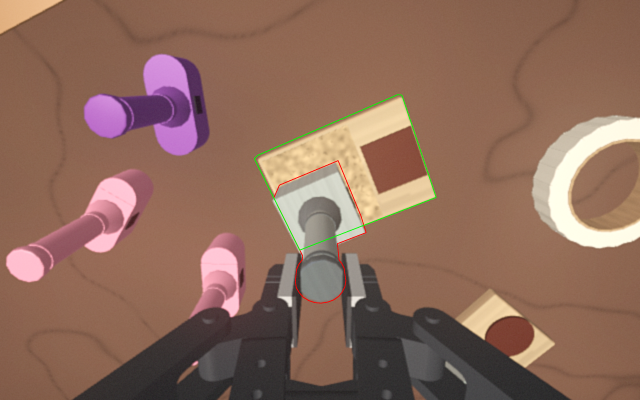

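```bash
python3 -c "
from h import *
print(pix2plane('wrist',[[222,255],[212,290],[102,215],[95,240],[28,265]],44).round(0),pix2plane('wrist',[[28,265],[195,345]],110).round(0))"
```

```text
[[339. 341.  44.]
 [313. 320.  44.]
 [283. 416.  44.]
 [264. 403.  44.]
 [203. 415.  44.]] [[276. 413. 110.]
 [323. 317. 110.]]
```

Request:
play_rows:
  rows:
    - [[0, 0, 0.03, 0], [0, 0, 0.02, 0], [0, 0, 0.014, 0], [0, 0, 0.006, 0], [0, 0, 0, 0]]

```text
clock: 34.0
eef_pos: [428.7, 338.5, 78.3]
tcp_rot: [0.873, 0.487, -0.0, -0.0]
ft_force: [0.2, 0.2, -4.4]
grip_width: 0.209
```

Request:
play_rows:
  rows:
    - [[0, 0, 0.002, 0], [0, 0, 0.002, 0], [0, 0, 0.002, 0], [0, 0, 0, 0]]

```text
clock: 34.4
eef_pos: [428.9, 338.6, 76.4]
tcp_rot: [0.873, 0.487, 0.0, -0.0]
ft_force: [-0.6, -0.4, -4.6]
grip_width: 0.214
```

Request:
play_rows:
  rows:
    - [[0, 0, 0.002, 0], [0, 0, 0.001, 0], [0, 0, 0, 0]]

```text
clock: 34.7
eef_pos: [429.1, 339.0, 75.6]
tcp_rot: [0.873, 0.487, 0.0, -0.0]
ft_force: [-1.0, 0.7, 0.1]
grip_width: 0.21
```

Request:
play_rows:
  rows:
    - [[0, 0, 0.001, 0], [0, 0, 0.001, 0], [0, 0, 0, 0]]

```text
clock: 35.0
eef_pos: [429.2, 339.4, 75.5]
tcp_rot: [0.873, 0.487, 0.001, -0.0]
ft_force: [-1.9, -0.4, 7.5]
grip_width: 0.212
```

Request:
play_rows:
  rows:
    - [[0, 0, 0, 0], [0, 0, 0, 0], [0, 0, 0, 0], [0, 0, 0, 0], [0, 0, 0, 0]]
  claw: 0.3

```text
clock: 35.5
eef_pos: [428.9, 338.5, 74.3]
tcp_rot: [0.873, 0.487, -0.0, -0.0]
ft_force: [0.1, -0.8, -1.2]
grip_width: 0.649
```

Request:
play_rows:
  rows:
    - [[0, 0, -0.04, 0], [0, 0, -0.08, 0], [0, 0, -0.1, 0], [0, 0, -0.1, 0], [0, 0, 0, 0]]

```text
clock: 36.0
eef_pos: [430.6, 341.4, 209.4]
tcp_rot: [0.873, 0.487, 0.005, -0.001]
ft_force: [0.1, 0.2, 0.4]
grip_width: 0.652
```

Request:
play_rows:
  rows:
    - [[0, 0, 0, 0], [0, 0, 0, 0], [0, 0, 0, 0]]

```text
clock: 36.3
eef_pos: [428.4, 338.1, 201.4]
tcp_rot: [0.873, 0.487, -0.001, 0.0]
ft_force: [-0.0, -0.5, -0.3]
grip_width: 0.649
```

```bash
python3 go.py 428.4 338.5 200; python3 wlook.py pics/w20.png square:428.4:338.5:-.15 rest:428.4:338.5:-.15
sed -e 's/"strap"),"square"/"round"),"square"/' -e 's/"oblong"),"oblong"/"square"),"oblong"/' -e 's/"round"),"strap"/"oblong"),"strap"/' -e 's/164\],"square"/164],"strap"/' -e 's#pics/fit#pics/fitend#' a.py > b.py; grep ^B= b.py; python3 b.py
```

```text
pos [428.4 338.1 201.4] psi 1.017 tilt [-0.0015 -0.0011] clk 36.3 j [-0.02  0.32 -0.89  1.54  0.25  1.4  -1.48] grip 0.649 F [-0.  -0.5 -0.3]
tool mm [ 0.4 -0.3  1.4] norm [ 0.0009 -0.0006  0.0035] n 1 per row [ 0.0009 -0.0006  0.0035] turn 0.0
B={"round":([262,166,332,240],"round"),"square":([172,170,236,244],"square"),"oblong":([346,172,410,244],"oblong"),"strap":([384,92,452,164],"strap")}
rest round [4.4369e+02 9.8750e+01 3.3000e-01] 0.178 | punch round [444.84 100.32  -2.14] 0.042
rest square [ 4.2737e+02  3.3856e+02 -1.6000e-01] 0.268 | punch square [427.37 339.88  -1.68] 0.087
rest oblong [ 4.3001e+02 -9.9390e+01  2.3000e-01] 0.066 | punch oblong [ 4.2969e+02 -1.0306e+02  2.0000e-01] 0.07
rest strap [ 6.3857e+02 -1.8770e+02 -3.5000e-01] 0.049 | punch strap [ 6.4121e+02 -1.8836e+02 -3.2000e-01] 0.11
board [ 4.3750e+02 -3.2973e+02 -1.7000e-01] 0.023593098656785494
```

View pics/w20.png

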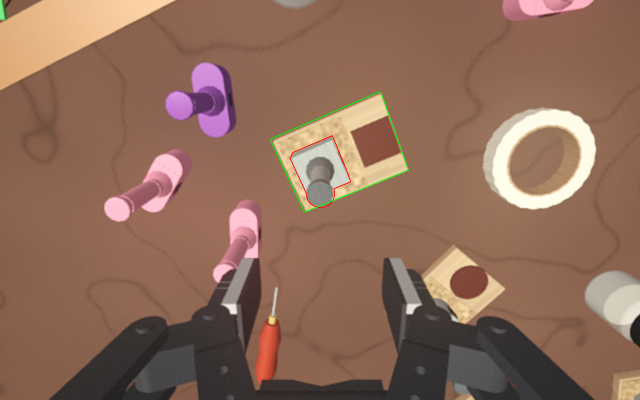

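View pics/fitend.png

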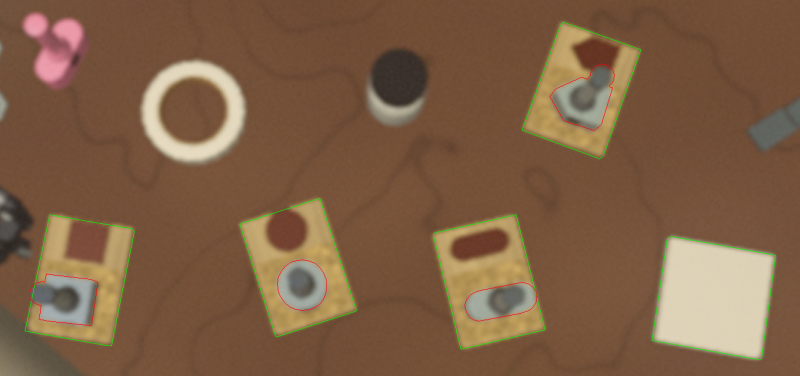

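```bash
python3 -c "
from rig import workorder
print(workorder.job_done())"
```

```text
the job is handed in; nothing more can be done
None
```

All four punches now stand upright on their own rests and the board is empty. I handed the job in at about 36 s; no verdict was reported.

**Moves:** I parked the square punch on the board. Then I moved the strap-end punch to its rest, followed by the round and oblong punches, and finally the square from the board. I set each one down slowly; the highest wrist-force reading at touch-down was about 8 N. I left the jar and the pink and purple look-alikes alone.

**Last checks:** A final fit in the top camera picture put each punch within about 4 mm of its cork middle, and turned within about 0.05 rad of its rest. The gripper was clear of everything.

**Weaker points:**
- For the rests, the fit overlap was poor on the round rest both times (0.18). It was also poor on the square rest at the end (0.27), probably because the arm showed in the crop. Their positions still agreed with the first fit to about 1 mm, and the outlines matched in the pictures.
- I inferred the cork middle from the block outline, so it may be off by about 1 mm.
- I checked the jar only by eye; it stands at the same place in the top view as at the start.

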